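# Make up the autosampler's wash tray

### The job

Make up the steel wash tray for the next run: stand the white waste bottle, the medium rinse bottle, the smallest bottle (internal standard) and the centrifuge tube upright in the holders bored for them - the three bottles by size, the tube in the narrow tall one - each lowered all the way to the floor of its bore and not dropped. The two large stock bottles look like the rinse bottle but do not belong on the tray: leave them standing where they are. Keep everything upright as you carry it.

Things in the scene. Friction and masses are not known exactly. Their poses are not given: they have to be found in the camera images.
- waste_bottle: Waste bottle: white opaque screw-cap bottle with rounded shoulders and a red cap, 68 mm across, 130 mm high; the cap is 38 mm across, from 112 to 130 mm above its foot. About 0.25 kg. Origin at the centre of its underside, z up its axis; stands loose on the bench. 
- rinse_bottle: Rinse bottle: medium clear screw-cap bottle with colourless contents and a blue cap, 60 mm across, 115 mm high; the cap is 34 mm across, from 99 to 115 mm above its foot. About 0.2 kg. Origin at the centre of its underside, z up its axis; stands loose on the bench. 
- standard_bottle: Internal-standard bottle: the smallest clear screw-cap bottle, yellowish contents, black cap, 54 mm across, 100 mm high; the cap is 30 mm across, from 86 to 100 mm above its foot. About 0.16 kg. Origin at the centre of its underside, z up its axis; stands loose on the bench. 
- sample_tube: Centrifuge tube with a flat foot and a green cap: slender, whitish, body 29 mm across, 114 mm high; the cap is 32 mm across, from 100 to 114 mm above its foot. About 0.05 kg. Origin at the centre of its underside, z up its axis; stands loose on the bench. 
- stock_bottle_a: One of two like stock bottles that stay: large clear screw-cap bottle of the same shape as the rinse bottle but bigger, yellowish contents, blue cap, 68 mm across, 135 mm high; cap 38 mm across, from 116 to 135 mm. Origin at the centre of its underside, z up its axis; stands loose on the bench. 
- stock_bottle_b: The other stock bottle, the same in shape and size: 68 mm across, 135 mm high; it stays too. Origin at the centre of its underside, z up its axis; stands loose on the bench. 
- holder_wide: Holder with the widest bore, for the waste bottle. Fixed grey plastic block, 96 x 96 mm, 46 mm high; four fill a steel tray (214 mm square, rim 16 mm high) two by two, centres 100 mm apart, in varying order. Round bore in its middle 76 mm across, 4 mm 45-degree chamfer at the mouth, bore floor 6 mm above the underside. Origin: centre of the underside, z up, square to the tray.
- holder_medium: Holder with the middle-sized bottle bore, for the rinse bottle. Fixed grey plastic block, 96 x 96 mm, 40 mm high; four fill a steel tray (214 mm square, rim 16 mm high) two by two, centres 100 mm apart, in varying order. Round bore in its middle 68 mm across, 4 mm 45-degree chamfer at the mouth, bore floor 6 mm above the underside. Origin: centre of the underside, z up, square to the tray.
- holder_small: Holder with the smallest bottle bore, for the smallest bottle. Fixed grey plastic block, 96 x 96 mm, 34 mm high; four fill a steel tray (214 mm square, rim 16 mm high) two by two, centres 100 mm apart, in varying order. Round bore in its middle 62 mm across, 4 mm 45-degree chamfer at the mouth, bore floor 6 mm above the underside. Origin: centre of the underside, z up, square to the tray.
- holder_tube: Tallest holder with the narrow bore, for the centrifuge tube. Fixed grey plastic block, 96 x 96 mm, 60 mm high; four fill a steel tray (214 mm square, rim 16 mm high) two by two, centres 100 mm apart, in varying order. Round bore in its middle 38 mm across, 4 mm 45-degree chamfer at the mouth, bore floor 6 mm above the underside. Origin: centre of the underside, z up, square to the tray.
Not all that is in view belongs to the job. Leave any yellow look-alike of the sample_tube alone.

How it is judged:
By the outcome, as a careful person would: the job done as asked, in the order asked, and still so for the second after the job is handed in, with the robot touching nothing.
It also fails if it takes over 128 s, if anything falls off the work surface, if the arm or the gripper's body presses on something with over 40 N, if the wrist force passes 120 N, or if a joint passes its speed limit or range.

### The arm

A 7-joint arm with a two-finger parallel gripper is mounted at the origin on the work surface; the furniture and walls round the work are solid. World frame = base frame: x ahead of the robot, y to its left, z up, the work surface at z = 0. Lengths are in m, angles in rad, forces in N, time in s.
With the tool pointing down it reaches from about 0.425 to 0.875 m from the base axis. Payload 9.9 kg.
Tool frame: the origin (TCP) lies midway between the tips of the shut fingers; the grasp point (between the pads) lies 19 mm behind it; z points along the fingers, y is the line along which they close (so a half turn about z gives the same grasp; the last joint's range is limited). The gripper opens to 85 mm and grips with 20 to 120 N. Pads are 22 mm wide; open, the fingers measure 114 mm over their backs; the gripper's body (76 mm by 85 mm) begins 54 mm behind the grasp point. The pads swing forward as they close: fully open they stand 13 mm farther back than shut.
Start: joints at [1.218, 0.576, 0.025, 1.437, -0.015, 1.129, -0.057], TCP at [0.179, -0.651, 0.231] pointing down, gripper open.
Joint ranges: [-2.76, 2.76], [-0.34, 2.15], [-1.52, 1.57], [0.19, 2.46], [-1.09, 4.23], [0.17, 1.99], [-2.82, 2.82]. Speed limits (rad/s): [2.22, 2.22, 3.01, 3.01, 3.14, 3.14, 3.14].

### API

Orientations are given as [roll, pitch, yaw] about the fixed x, y, z axes, in that order (R = Rz(yaw) Ry(pitch) Rx(roll)).
In Python, from plant import ctrl, camera gives the robot as it stands. The module is installed in compiled form; this text tells all that it offers.
- The arm moves only by the shell command python3 -m creep 'ROWS' [FORCE]. ROWS is a JSON object of lists of equal length, an entry for each row: "grip": the opening, from 0 (shut) to 1 (fully open); "delta_pos": the shift along the tool's x, y, z in mm, a list of three; "roll": the turn about the tool's z in rad. In form: {"grip": [grip, ...], "delta_pos": [[dx, dy, dz], ...], "roll": [roll, ...]}. A call has 1 to 12 rows; each row shifts and turns the commanded pose from where the row before left it, along the tool's axes as they then stand; what a row does not reach is not made up. A row lasts 1/12 s, in which the tool goes at most 41.7 mm and 7.16 degrees, less where a joint would pass 70% of its speed; a pose out of reach is approached as far as the arm can. A call is refused whole if a number of a shift passes 41.7 or a number of a turn 0.125, either way. A call with a gripper value outside its range is refused whole. The fingers move at their own pace and stop on an object; FORCE is the grip in N (left out, the last holds). Time passes only in rows, so rows that do not move let the fingers close. It gives the time, the measured TCP pose, the force, the opening and the grip force at its end, in the units of the state.
- ctrl.get_state(): the state, without advancing time (a new reading comes with each control period).
- camera(name): name is "scene" or "side" or "wrist"; returns a dict with "color" (420x560x3 uint8, blue, green, red), "mtx" (3x3 intrinsics, pixels), "k1" (the pictures are not rectified: a ray, as slopes to the right and down, at radius r is drawn at 1 + k1 r^2 times it, then the intrinsics apply), "rvec" (rotation vector, rad) and "tvec" (3), from world to camera coordinates, as OpenCV has them; the wrist camera has in their place "T_tool_cam" (4x4, takes a point from camera to tool coordinates, whose origin is the TCP and whose axes are the flange's). Camera axes: x right, y down, z forward; pixel columns grow to the right and rows downward; lengths in m; the calibration is good to about 2 mm. A picture is of the moment at which its call begins: read the wrist's pose just before it. There is no depth.
- ctrl.hand_in(): hands the job in; it is judged then, once.
The state is a dict: "time": time; "joint_positions": joint angles; "qvel": joint speeds; "effort": joint torques, N m; "ee_pos": TCP position; "ee_rot": TCP orientation; "contact_force": force on the tool from outside, world axes, zero at the start; "wrist_torque": the same for the moment, N m; "gripper_width": opening from 0.0 (shut) to 1.0 (fully open); "grip_force": force on a finger pad.
Only numpy, scipy, OpenCV 4.12 (cv2) and the standard library are available. Lean on these libraries where they do the work, as an engineer would, in place of code of your own. Each camera call takes 0.05 s, during which the arm holds its last target. There are 200 camera calls.

## Working session

There is one attempt and no reset: what is moved stays moved. The work goes in short steps, Python scripts to look and compute and a shell command to move; the robot and the scene stay as the last step left them, time stands still between calls to the robot, and variables do not carry over. Pictures are saved under pics/ and viewed, at most 14 in all, crops included, and the job is handed in when it is done.

```bash
mkdir -p pics
cat > h.py <<'E'
import numpy as np, cv2
from plant import ctrl, camera
from scipy.spatial.transform import Rotation as R
def ray(c,uv,ee=None):
    K=np.array(c["mtx"]);p=np.linalg.inv(K)@[uv[0],uv[1],1];d=p[:2]/p[2];k=c["k1"];u=d.copy()
    for _ in range(30): u=d/(1+k*(u@u))
    v=np.array([u[0],u[1],1])
    if "rvec" in c:
        Rm=cv2.Rodrigues(np.array(c["rvec"],float))[0];t=np.array(c["tvec"]).ravel()
        return -Rm.T@t, Rm.T@v
    T=np.eye(4);T[:3,:3]=R.from_euler('xyz',ee[1]).as_matrix();T[:3,3]=ee[0];T=T@np.array(c["T_tool_cam"])
    return T[:3,3],T[:3,:3]@v
def atz(c,uv,z,ee=None):
    o,d=ray(c,uv,ee);return o+d*(z-o[2])/d[2]
def proj(c,P,ee=None):
    P=np.atleast_2d(P).astype(float)
    if "rvec" in c:
        Rm=cv2.Rodrigues(np.array(c["rvec"],float))[0];q=P@Rm.T+np.array(c["tvec"]).ravel()
    else:
        T=np.eye(4);T[:3,:3]=R.from_euler('xyz',ee[1]).as_matrix();T[:3,3]=ee[0];T=T@np.array(c["T_tool_cam"])
        q=(P-T[:3,3])@T[:3,:3]
    s=q[:,:2]/q[:,2:];s=s*(1+c["k1"]*(s**2).sum(1,keepdims=True));K=np.array(c["mtx"])
    return s@K[:2,:2].T+K[:2,2]
def snap(n,f):
    import pickle
    s=ctrl.get_state();ee=(s["ee_pos"],s["ee_rot"]);c=camera(n);cv2.imwrite(f"pics/{f}.png",c["color"]);pickle.dump((c,ee),open(f"pics/{f}.pkl","wb"));return c,ee
def load(f):
    import pickle;return pickle.load(open(f"pics/{f}.pkl","rb"))
E
python3 - <<'E'
from h import *
s=ctrl.get_state();print(s)
for n in("scene","side","wrist"):
    c,ee=snap(n,n+"0");print(n,c["k1"],c["mtx"],c.get("T_tool_cam"))
    if "rvec" in c: print(ray(c,(280,210)))
E
```

```text
{'time': 0.0, 'joint_positions': array([ 1.21816945,  0.57655364,  0.02482634,  1.43789822, -0.01500362,
        1.12899911, -0.05647589]), 'qvel': array([-3.09095109e-04, -2.53837639e-05, -2.52729500e-03,  1.95957971e-04,
       -6.46380701e-04, -3.14343039e-04, -1.29551151e-03]), 'effort': array([-5.26028216e-04, -7.65747643e+01,  2.25042254e+00, -2.85967040e+01,
        1.53653539e-02,  1.25827314e-02,  2.77030136e-05]), 'ee_pos': array([ 0.17917796, -0.6503183 ,  0.23043124]), 'ee_rot': array([-3.13992026e+00,  7.51271464e-05,  2.68898625e-01]), 'contact_force': array([ 0.41596822, -0.81637073,  0.22217395]), 'wrist_torque': array([ 0.0083432 , -0.0009002 , -0.04522224]), 'grip_force': 0.0, 'gripper_width': 1.0013345899168964}
scene -0.186122934232574 [[502.48227936   0.         278.95521435]
 [  0.         502.48227936 205.59025563]
 [  0.           0.           1.        ]] None
(array([-0.41771572,  0.75863277,  0.63199037]), array([ 0.70846643, -0.5585651 , -0.43146459]))
side -0.07750928578000069 [[437.90718296   0.         283.62015416]
 [  0.         437.90718296 209.59306387]
 [  0.           0.           1.        ]] None
(array([1.04912167, 0.55274012, 0.99564064]), array([-0.40404029, -0.4526866 , -0.79491854]))
wrist -0.04338441612966667 [[320.18991549   0.         282.84987968]
 [  0.         320.18991549 211.56943356]
 [  0.           0.           1.        ]] [[ 2.54565897e-04 -9.60816875e-01 -2.77183815e-01  7.03990776e-02]
 [ 9.99999943e-01  1.83409098e-04  2.82640337e-04  8.16703658e-04]
 [-2.20727571e-04 -2.77183872e-01  9.60816867e-01 -1.41903513e-01]
 [ 0.00000000e+00  0.00000000e+00  0.00000000e+00  1.00000000e+00]]
```

View pics/scene0.png

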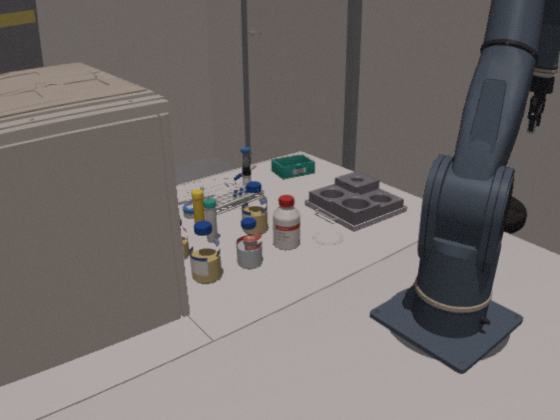

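View pics/side0.png

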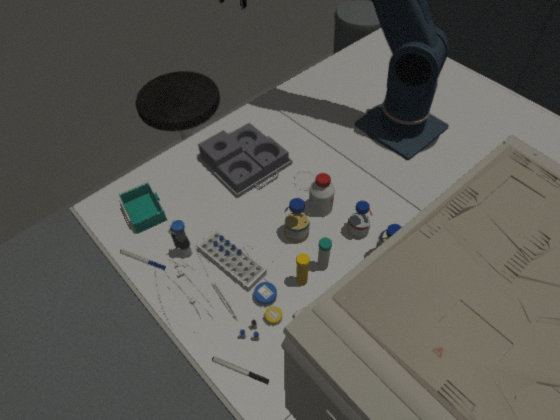

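Run:
```python
from h import *
c=cv2.imread("pics/scene0.png")[140:300,150:420];cv2.imwrite("pics/s0z.png",cv2.resize(c,None,fx=2.9,fy=2.9,interpolation=cv2.INTER_CUBIC))
c=cv2.imread("pics/side0.png")[120:320,180:420];cv2.imwrite("pics/d0z.png",cv2.resize(c,None,fx=3,fy=3,interpolation=cv2.INTER_CUBIC))
```

```text
(no output)
```

View pics/s0z.png

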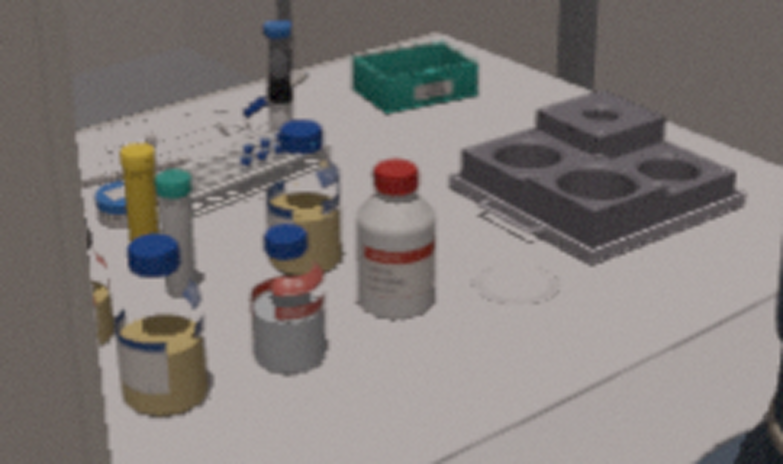

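View pics/d0z.png

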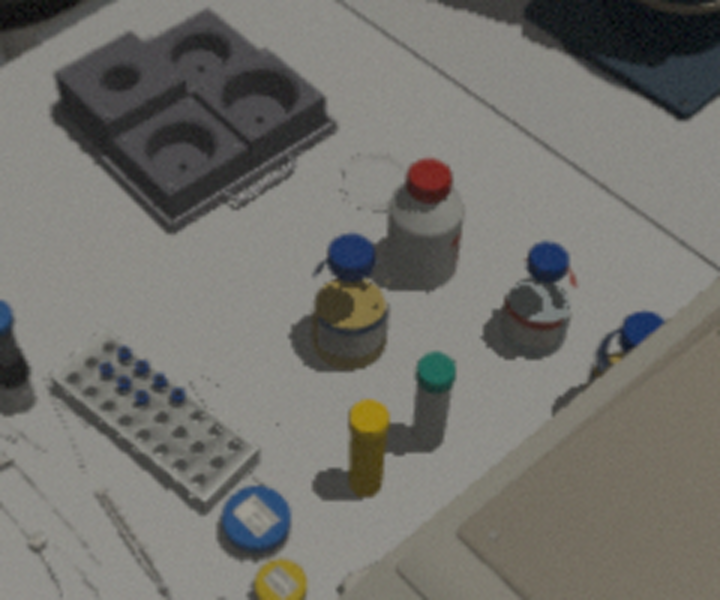

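Run:
```python
from h import *
S=load("scene0")[0];D=load("side0")[0]
sz=lambda u,v:(u/2.9+150,v/2.9+140)
dz=lambda u,v:(u/3+180,v/3+120)
for n,z,a,b in [("waste",.13,(396,168),(430,170)),("rinse",.115,(287,234),(550,253)),("stA",.135,(301,129),(352,245)),("stB",.135,(154,245),(643,323)),("tube",.114,(173,178),(437,362)),("yel",.114,(138,151),(369,411)),("Htube",.06,(601,114),(121,78)),("Hnear",.046,(597,184),(258,92)),("Hleft",.04,(528,157),(180,146)),("Hright",.04,(668,170),(202,53))]:
    print(n,atz(S,sz(*a),z).round(3),atz(D,dz(*b),z).round(3))
for b in [(107,140),(245,150),(330,120),(58,85),(208,12),(172,228),(335,125)]: print(b,atz(D,dz(*b),.045).round(3),atz(D,dz(*b),.0).round(3))
print("std? foot",[atz(S,sz(*a),0).round(3) for a in [(100,340),(112,330)]])
print("box corner scene foot", atz(S,(212,340),0), atz(S,(185,318),0))
```

```text
waste [0.45  0.054 0.13 ] [0.451 0.057 0.13 ]
rinse [0.432 0.18  0.115] [0.434 0.184 0.115]
stA [0.56  0.073 0.135] [0.562 0.073 0.135]
stB [0.447 0.29  0.135] [0.448 0.29  0.135]
tube [0.583 0.193 0.114] [0.584 0.194 0.114]
yel [0.653 0.187 0.114] [0.656 0.189 0.114]
Htube [ 0.542 -0.298  0.06 ] [ 0.54  -0.284  0.06 ]
Hnear [ 0.444 -0.19   0.046] [ 0.443 -0.185  0.046]
Hleft [ 0.542 -0.193  0.04 ] [ 0.545 -0.186  0.04 ]
Hright [ 0.431 -0.279  0.04 ] [ 0.444 -0.273  0.04 ]
(107, 140) [ 0.595 -0.238  0.045] [ 0.574 -0.276  0.   ]
(245, 150) [ 0.505 -0.134  0.045] [ 0.479 -0.167  0.   ]
(330, 120) [ 0.416 -0.107  0.045] [ 0.386 -0.138  0.   ]
(58, 85) [ 0.585 -0.335  0.045] [ 0.563 -0.377  0.   ]
(208, 12) [ 0.401 -0.313  0.045] [ 0.371 -0.354  0.   ]
(172, 228) [ 0.62  -0.107  0.045] [ 0.599 -0.138  0.   ]
(335, 125) [ 0.418 -0.098  0.045] [ 0.388 -0.129  0.   ]
std? foot [array([0.557, 0.29 , 0.   ]), array([0.566, 0.274, 0.   ])]
box corner scene foot [0.25040367 0.3996425  0.        ] [0.34270893 0.40723371 0.        ]
```

Run:
```python
from h import *
D=load("wrist0")[0];cv2.imwrite("pics/w0.png",D["color"])
```

```text
(no output)
```

View pics/w0.png

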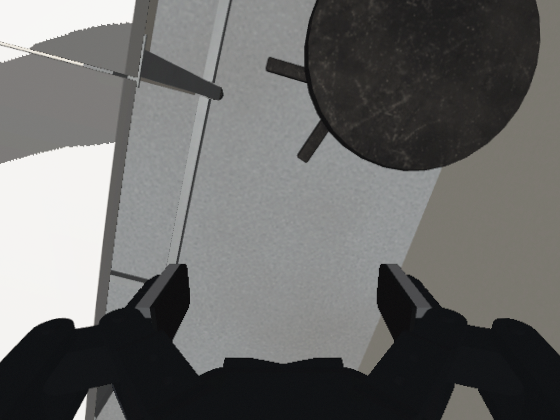

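Side and scene positions agree within a few mm. The standard bottle is partly hidden by the box, near (0.57, 0.30). Next I go over the tray for a close look, with yaw zeroed.

```bash
python3 -m creep '{"grip":[1,1,1,1,1,1,1,1,1,1,1,1],"delta_pos":[[0,0,0],[0,0,0],[0,0,0],[23,-26,-8],[23,-26,-8],[23,-26,-8],[23,-26,-8],[23,-26,-8],[23,-26,-8],[23,-26,-8],[23,-26,-8],[23,-26,-8]],"roll":[0.09,0.09,0.089,0,0,0,0,0,0,0,0,0]}' 80
python3 -m creep '{"grip":[1,1,1,1,1,1,1,1,1],"delta_pos":[[23,-26,-8],[23,-26,-8],[23,-26,-8],[23,-26,-8],[23,-26,-8],[23,-26,-8],[23,-26,0],[0,0,0],[0,0,0]],"roll":[0,0,0,0,0,0,0,0,0]}'
python3 -c "
from h import *
c,ee=snap('wrist','w1');print(ee,ctrl.get_state()['joint_positions'])"
```

```text
time: 1.15
ee_pos: [0.3871, -0.4153, 0.3036]
ee_rot: [-3.141, 0.0, -0.0]
contact_force: [0.4, 0.0, 0.3]
gripper_width: 0.995
grip_force: 0.0
time: 1.9
ee_pos: [0.5485, -0.2325, 0.3507]
ee_rot: [-3.141, 0.001, 0.004]
contact_force: [-0.4, 0.2, -0.1]
gripper_width: 0.999
grip_force: 0.0
(array([ 0.54853689, -0.23246689,  0.35069656]), array([-3.14054231e+00,  5.63295719e-04,  4.28737870e-03])) [ 0.33262049  0.37647331 -0.01055497  1.45490793  0.00437199  1.3112484
 -1.24790512]
```

View pics/w1.png

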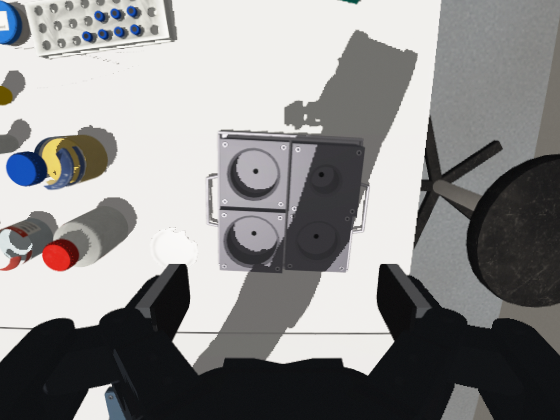

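The tray shows four bores at about (256,174), (251,240), (322,177, narrow = tube) and (316,238, in shadow). I enlarge it to tell the sizes apart.

Run:
```python
from h import *
c,ee=load("w1")
im=c["color"][120:285,205:375].astype(float)/255
im=(np.clip(im*1.0,0,1)**0.5*255).astype(np.uint8)
cv2.imwrite("pics/w1z.png",cv2.resize(im,None,fx=3.6,fy=3.6,interpolation=cv2.INTER_CUBIC))
```

```text
(no output)
```

View pics/w1z.png

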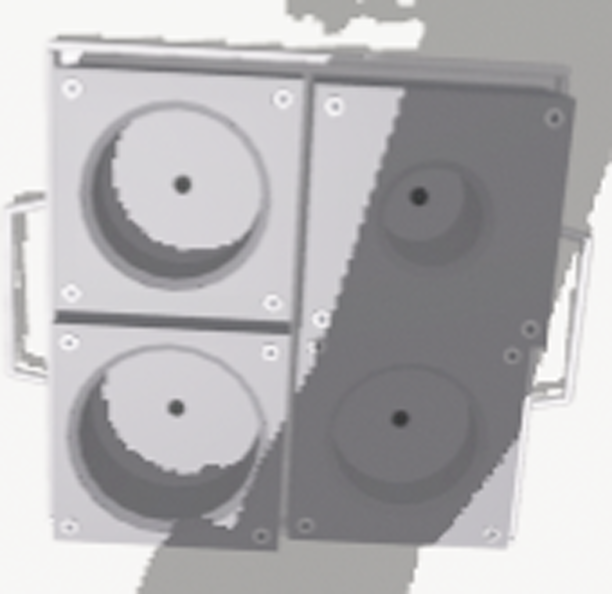

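Run:
```python
from h import *
c,ee=load("w1")
f=lambda u,v:((u+.5)/3.6-.5+205,(v+.5)/3.6-.5+120)
for n,x0,x1,y0,y1 in [("TL",79,270,101,290),("BL",67,267,345,535),("BR",328,492,362,507),("TR",375,493,158,267)]:
    for z in(.036,.042,.048,.062):
        a=[atz(c,f(*p),z,ee) for p in [(x0,(y0+y1)/2),(x1,(y0+y1)/2),((x0+x1)/2,y0),((x0+x1)/2,y1)]]
        print(n,z,"dia",np.linalg.norm(a[0]-a[1]).round(4),np.linalg.norm(a[2]-a[3]).round(4),"ctr",(sum(a)/4).round(4)[:2])
for n,p in [("TL",(183,184)),("BL",(176,407)),("BR",(400,418)),("TR",(419,197))]: print(n,"floor hole",atz(c,f(*p),.008,ee).round(4))
```

```text
TL 0.036 dia 0.0763 0.0761 ctr [ 0.5429 -0.1903]
TL 0.042 dia 0.0753 0.0751 ctr [ 0.5439 -0.1908]
TL 0.048 dia 0.0743 0.0741 ctr [ 0.5449 -0.1914]
TL 0.062 dia 0.072 0.0718 ctr [ 0.5473 -0.1927]
BL 0.036 dia 0.085 0.0865 ctr [ 0.4383 -0.1848]
BL 0.042 dia 0.0839 0.0853 ctr [ 0.4407 -0.1855]
BL 0.048 dia 0.0827 0.0842 ctr [ 0.4431 -0.1861]
BL 0.062 dia 0.0801 0.0815 ctr [ 0.4486 -0.1876]
BR 0.036 dia 0.0696 0.0658 ctr [ 0.4415 -0.2879]
BR 0.042 dia 0.0686 0.0649 ctr [ 0.4439 -0.2872]
BR 0.048 dia 0.0677 0.064 ctr [ 0.4462 -0.2865]
BR 0.062 dia 0.0656 0.062 ctr [ 0.4517 -0.2848]
TR 0.036 dia 0.0474 0.0442 ctr [ 0.5368 -0.2942]
TR 0.042 dia 0.0467 0.0437 ctr [ 0.5379 -0.2934]
TR 0.048 dia 0.0461 0.0431 ctr [ 0.539  -0.2926]
TR 0.062 dia 0.0447 0.0417 ctr [ 0.5415 -0.2907]
TL floor hole [ 0.5436 -0.1914  0.008 ]
BL floor hole [ 0.4436 -0.1863  0.008 ]
BR floor hole [ 0.4389 -0.2865  0.008 ]
TR floor hole [ 0.5385 -0.2913  0.008 ]
```

The bores are identified (centres form a 100 mm square): wide (0.4436,-0.186), medium (0.5437,-0.191), small (0.439,-0.2865), tube (0.539,-0.291). Next is moving above the waste bottle.

```bash
python3 -m creep '{"grip":[1,1,1,1,1,1,1,1,1,1,0.8,0.8],"delta_pos":[[-9,-28,9],[-9,-28,9],[-9,-28,9],[-9,-28,9],[-9,-28,9],[-9,-28,9],[-9,-28,9],[-9,-28,9],[-9,-28,9],[-9,-28,9],[-8,-8,0],[0,0,0]],"roll":[0,0,0,0,0,0,0,0,0,0,0,0]}'
python3 -m creep '{"grip":[0.8,0.8,0.8],"delta_pos":[[0,0,0],[0,0,0],[0,0,0]],"roll":[0,0,0]}'
python3 - <<'E'
from h import *
c,ee=snap('wrist','w2');print(ee)
hsv=cv2.cvtColor(c["color"],cv2.COLOR_BGR2HSV)
m=cv2.inRange(hsv,(0,150,90),(8,255,255))|cv2.inRange(hsv,(172,150,90),(180,255,255))
n,l,s,ce=cv2.connectedComponentsWithStats(m)
for i in range(1,n):
    if s[i,4]>40: print("red",s[i],ce[i],atz(c,ce[i],.13,ee).round(4))
m=cv2.inRange(hsv,(105,150,50),(125,255,255))
n,l,s,ce=cv2.connectedComponentsWithStats(m)
for i in range(1,n):
    if s[i,4]>40: print("blue",s[i],ce[i],atz(c,ce[i],.115,ee).round(4),atz(c,ce[i],.135,ee).round(4))
E
```

```text
time: 2.95
ee_pos: [0.4476, 0.054, 0.261]
ee_rot: [3.142, 0.002, 0.002]
contact_force: [-0.5, -1.2, -0.1]
gripper_width: 0.801
grip_force: 0.0
time: 3.2
ee_pos: [0.4501, 0.0515, 0.2616]
ee_rot: [3.141, -0.001, -0.003]
contact_force: [0.9, -0.4, -0.1]
gripper_width: 0.795
grip_force: 0.0
(array([0.45005993, 0.0514938 , 0.26158636]), array([ 3.14119720e+00, -7.63266358e-04, -3.03198185e-03]))
red [ 26  45  27  20 188] [40.18085106 52.78191489] [0.5754 0.2456 0.13  ]
red [44 76 10 12 48] [47.9375     82.60416667] [0.5525 0.243  0.13  ]
red [ 257  179   44   42 1417] [278.49752999 199.32321807] [0.4531 0.0544 0.13  ]
red [160 210  28  20 180] [176.20555556 220.22222222] [0.4341 0.1466 0.13  ]
blue [ 227   36   54   54 2093] [255.27950311  62.20974677] [0.5673 0.0733 0.115 ] [0.564  0.0717 0.135 ]
blue [   0  179   58   47 1795] [ 23.44178273 203.40724234] [0.4465 0.2995 0.115 ] [0.4516 0.2822 0.135 ]
blue [ 130  194   39   37 1102] [148.94555354 211.76860254] [0.4378 0.1772 0.115 ] [0.4435 0.1684 0.135 ]
```

View pics/w2.png

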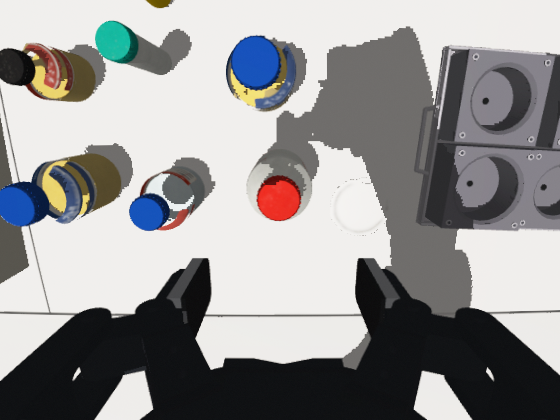

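Red cap at (278,199) gives (0.4525, 0.055). The black-capped standard bottle is at (14,67), the tube's green cap at (117,41) and the rinse cap at (149,212). I descend onto the waste cap and grip it.

```bash
python3 -m creep '{"grip":[0.8,0.8,0.8,0.8,0.8,0.8,0.8,0.8,0.8,0.8],"delta_pos":[[2.5,-3.5,25],[0,0,25],[0,0,25],[0,0,25],[0,0,20],[0,0,15],[0,0,10],[0,0,6],[0,0,0],[0,0,0]],"roll":[0,0,0,0,0,0,0,0,0,0]}' 60
python3 -m creep '{"grip":[0,0,0,0,0,0,0,0,0,0],"delta_pos":[[0,0,0],[0,0,0],[0,0,0],[0,0,0],[0,0,0],[0,0,0],[0,0,0],[0,0,0],[0,0,0],[0,0,0]],"roll":[0,0,0,0,0,0,0,0,0,0]}'
python3 - <<'E'
from h import *
c,ee=load('w2');print(atz(c,(14,67),.1,ee),atz(c,(117,41),.114,ee),atz(c,(0,205),0,ee),atz(c,(28,265),0,ee))
E
```

```text
time: 4.08
ee_pos: [0.4522, 0.0563, 0.1104]
ee_rot: [3.142, 0.0, -0.001]
contact_force: [0.1, 0.9, 0.4]
gripper_width: 0.8
grip_force: 0.0
time: 4.92
ee_pos: [0.4526, 0.0567, 0.1114]
ee_rot: [-3.141, -0.002, -0.0]
contact_force: [-1.8, -0.8, 8.2]
gripper_width: 0.42
grip_force: 59.1
[0.57046437 0.2941812  0.1       ] [0.58571331 0.18852486 0.114     ] [0.4148584  0.43311237 0.        ] [0.32646501 0.41343095 0.        ]
```

```bash
python3 -m creep '{"grip":[0,0,0,0,0,0,0,0,0,0,0,0],"delta_pos":[[0,0,-4],[0,0,-10],[0,0,-15],[0,0,-15],[0,0,-15],[0,0,-12],[0,0,-6],[0,3,0],[0,8,0],[-1,14,0],[-1,18,0],[-1,20,0]],"roll":[0,0,0,0,0,0,0,0,0,0,0,0]}'
python3 -m creep '{"grip":[0,0,0,0,0,0,0,0,0,0,0,0],"delta_pos":[[-1,22,0],[-1,22,0],[-1,22,0],[-1,22,0],[-1,22,0],[-1,20,0],[-1,18,0],[0,14,0],[0,9,0],[0,5,0],[0,2,0],[0,0,0]],"roll":[0,0,0,0,0,0,0,0,0,0,0,0]}'
python3 -c "
from h import *
c,ee=snap('wrist','w3');print(ee)
c,ee=snap('side','side1')"
```

```text
time: 5.92
ee_pos: [0.4481, -0.0072, 0.1864]
ee_rot: [3.142, 0.002, 0.001]
contact_force: [1.4, -0.9, -2.6]
gripper_width: 0.421
grip_force: 60.2
time: 6.92
ee_pos: [0.4417, -0.1842, 0.187]
ee_rot: [-3.141, 0.001, -0.0]
contact_force: [-0.1, 0.8, -2.4]
gripper_width: 0.422
grip_force: 60.3
(array([ 0.44167501, -0.1842054 ,  0.18695179]), array([-3.14120637e+00,  6.12448039e-04, -2.54201912e-04]))
```

View pics/w3.png

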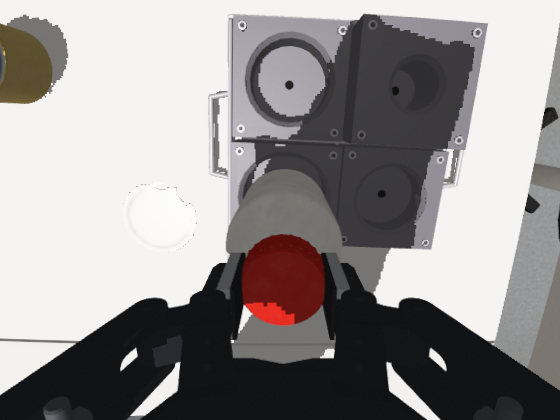

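```bash
python3 -m creep '{"grip":[0,0,0,0,0,0,0,0,0,0],"delta_pos":[[2,2,4],[0,0,8],[0,0,10],[0,0,10],[0,0,8],[0,0,7],[0,0,5],[0,0,3],[0,0,2],[0,0,0]],"roll":[0,0,0,0,0,0,0,0,0,0]}'
python3 -m creep '{"grip":[0,0,0,0,0,0],"delta_pos":[[0,0,2],[0,0,2],[0,0,2],[0,0,1.5],[0,0,0],[0,0,0]],"roll":[0,0,0,0,0,0]}'
python3 - <<'E'
from h import *
c,ee=load('w3')
for p in[(290,85),(381,194),(395,90)]: print(atz(c,p,.008,ee).round(4))
E
```

```text
time: 7.85
ee_pos: [0.4438, -0.1863, 0.1301]
ee_rot: [-3.141, 0.0, -0.0]
contact_force: [0.2, 0.0, -2.3]
gripper_width: 0.424
grip_force: 60.2
time: 8.35
ee_pos: [0.4438, -0.1863, 0.1228]
ee_rot: [-3.142, 0.0, -0.0]
contact_force: [-0.6, 0.5, -1.7]
gripper_width: 0.419
grip_force: 60.3
[ 0.5437 -0.1917  0.008 ]
[ 0.4385 -0.2862  0.008 ]
[ 0.5398 -0.2915  0.008 ]
```

Foot is inside the bore with no side force. I'll feel for the floor.

```bash
python3 -m creep '{"grip":[0,0,0,0],"delta_pos":[[0,0,1],[0,0,1],[0,0,1],[0,0,0]],"roll":[0,0,0,0]}'
python3 -m creep '{"grip":[0,0,0,0],"delta_pos":[[0,0,1],[0,0,1],[0,0,0],[0,0,0]],"roll":[0,0,0,0]}'
```

```text
time: 8.68
ee_pos: [0.4445, -0.1867, 0.1214]
ee_rot: [3.141, -0.002, -0.001]
contact_force: [-4.6, 1.6, 20.7]
gripper_width: 0.423
grip_force: 62.3
time: 9.02
ee_pos: [0.4451, -0.187, 0.1212]
ee_rot: [3.14, -0.004, -0.001]
contact_force: [-10.1, 2.7, 45.2]
gripper_width: 0.423
grip_force: 64.9
```

```bash
python3 -m creep '{"grip":[0,0,0.4,0.5,0.6,0.7,0.7,0.7,0.7,0.7,0.7,0.7],"delta_pos":[[0,0,-2],[0,0,0],[0,0,0],[0,0,0],[0,0,0],[0,0,0],[0,0,-6],[0,0,-15],[0,0,-25],[0,0,-30],[0,0,-30],[0,0,-25]],"roll":[0,0,0,0,0,0,0,0,0,0,0,0]}'
python3 -m creep '{"grip":[0.7,0.7,0.7,0.7,0.7,0.7,0.7,0.7,0.7,0.7,0.7,0.7],"delta_pos":[[-1,-20,0],[-1,-35,0],[-1,-38,0],[-1,-38,0],[-1,-38,0],[-1,-38,0],[-1,-38,0],[-1,-38,0],[-1,-38,0],[-1,-30,0],[-1,-18,0],[0,0,0]],"roll":[0,0,0,0,0,0,0,0,0,0,0,0]}'
python3 -m creep '{"grip":[0.7,0.7,0.7],"delta_pos":[[0,0,0],[0,0,0],[0,0,0]],"roll":[0,0,0]}'
python3 - <<'E'
from h import *
c,ee=snap('wrist','w4');print(ee)
snap('side','side2')
hsv=cv2.cvtColor(c["color"],cv2.COLOR_BGR2HSV)
m=cv2.inRange(hsv,(105,150,50),(125,255,255))
n,l,s,ce=cv2.connectedComponentsWithStats(m)
for i in range(1,n):
    if s[i,4]>200: print("blue",s[i],ce[i],atz(c,ce[i],.115,ee).round(4),atz(c,ce[i],.135,ee).round(4))
E
```

```text
time: 10.02
ee_pos: [0.4439, -0.1863, 0.2531]
ee_rot: [3.141, -0.001, -0.0]
contact_force: [0.3, 0.6, 0.2]
gripper_width: 0.7
grip_force: 0.0
time: 11.02
ee_pos: [0.4322, 0.1874, 0.2511]
ee_rot: [-3.139, -0.0, 0.006]
contact_force: [-0.8, 0.6, -0.4]
gripper_width: 0.702
grip_force: 0.0
time: 11.27
ee_pos: [0.4331, 0.1813, 0.2508]
ee_rot: [3.141, 0.0, -0.002]
contact_force: [0.4, 0.6, 0.0]
gripper_width: 0.703
grip_force: 0.0
(array([0.43305933, 0.18129337, 0.25083436]), array([ 3.14090639e+00,  1.20315266e-04, -2.08561743e-03]))
blue [ 396    8   57   59 2566] [424.208106    37.47895557] [0.5675 0.0676 0.115 ] [0.5629 0.0757 0.135 ]
blue [ 127  164   51   47 1859] [151.96557289 186.77245831] [0.4467 0.2967 0.115 ] [0.4508 0.2884 0.135 ]
blue [ 264  177   38   40 1143] [282.37620297 196.67979003] [0.4374 0.1808 0.115 ] [0.4421 0.1807 0.135 ]
```

View pics/w4.png

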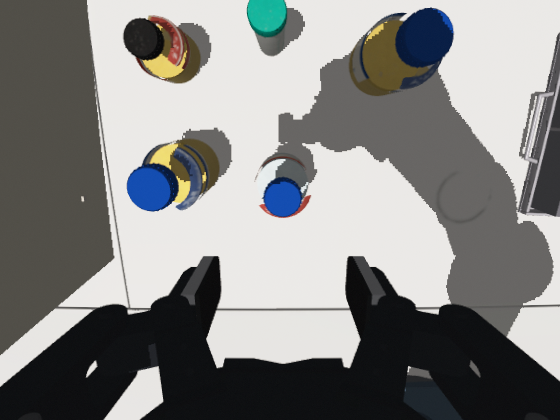

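```bash
python3 -m creep '{"grip":[0.7,0.7,0.7,0.7,0.7,0.7,0.7,0.7,0.7,0.7],"delta_pos":[[2.5,0,25],[0,0,25],[0,0,25],[0,0,25],[0,0,20],[0,0,15],[0,0,10],[0,0,7],[0,0,0],[0,0,0]],"roll":[0,0,0,0,0,0,0,0,0,0]}' 60
python3 -m creep '{"grip":[0,0,0,0,0,0,0,0,0,0],"delta_pos":[[0,0,0],[0,0,0],[0,0,0],[0,0,0],[0,0,0],[0,0,0],[0,0,0],[0,0,0],[0,0,0],[0,0,0]],"roll":[0,0,0,0,0,0,0,0,0,0]}'
python3 - <<'E'
from h import *
c,ee=load('w4');print(atz(c,(143,38),.1,ee),atz(c,(267,13),.114,ee),atz(c,(112,255),0,ee),atz(c,(90,0),0,ee),atz(c,(128,300),0,ee))
E
```

```text
time: 12.2
ee_pos: [0.4356, 0.1824, 0.099]
ee_rot: [3.141, 0.0, -0.001]
contact_force: [0.4, 0.4, -0.4]
gripper_width: 0.7
grip_force: 0.0
time: 13.03
ee_pos: [0.436, 0.1828, 0.0998]
ee_rot: [-3.141, -0.002, -0.0]
contact_force: [-1.8, -1.2, 7.3]
gripper_width: 0.364
grip_force: 58.5
[0.57094122 0.29735353 0.1       ] [0.58448646 0.19243442 0.114     ] [0.3299467  0.41058631 0.        ] [0.63445699 0.3932887  0.        ] [0.26124051 0.39857216 0.        ]
```

```bash
python3 -m creep '{"grip":[0,0,0,0,0,0,0,0,0,0,0,0],"delta_pos":[[0,0,-4],[0,0,-10],[0,0,-18],[0,0,-20],[0,0,-20],[0,0,-16],[0,0,-8],[0,0,-4],[1,4,0],[3,10,0],[5,18,0],[7,24,0]],"roll":[0,0,0,0,0,0,0,0,0,0,0,0]}'
python3 -m creep '{"grip":[0,0,0,0,0,0,0,0,0,0,0,0],"delta_pos":[[8,27,0],[8,27,0],[8,27,0],[8,27,0],[8,27,0],[8,27,0],[8,27,0],[8,27,0],[8,27,0],[7,26,0],[5,20,0],[4,14,0]],"roll":[0,0,0,0,0,0,0,0,0,0,0,0]}'
python3 -m creep '{"grip":[0,0,0,0,0,0],"delta_pos":[[3,9,0],[1,5,0],[0,1,0],[0,0,0],[0,0,0],[0,0,0]],"roll":[0,0,0,0,0,0]}'
```

```text
time: 14.03
ee_pos: [0.4508, 0.1264, 0.1978]
ee_rot: [3.142, 0.002, 0.002]
contact_force: [0.1, -0.5, -1.2]
gripper_width: 0.362
grip_force: 59.3
time: 15.03
ee_pos: [0.5383, -0.18, 0.1973]
ee_rot: [3.141, 0.003, -0.003]
contact_force: [-0.0, 0.2, -0.9]
gripper_width: 0.362
grip_force: 59.3
time: 15.53
ee_pos: [0.5434, -0.1901, 0.1989]
ee_rot: [-3.141, -0.0, 0.001]
contact_force: [-0.7, 0.0, -0.0]
gripper_width: 0.359
grip_force: 59.3
```

```bash
cat > blue.py <<'E'
from h import *
import sys
lo,hi={"blue":((105,120,25),(128,255,255)),"black":((0,0,0),(180,90,35)),"green":((75,100,40),(95,255,255)),"red":((0,130,60),(8,255,255))}[sys.argv[3]]
c,ee=snap(sys.argv[1],sys.argv[2]);st=ctrl.get_state();print(ee[0],st["contact_force"],st["gripper_width"],st["grip_force"])
m=cv2.inRange(cv2.cvtColor(c["color"],cv2.COLOR_BGR2HSV),lo,hi)
n,l,s,ce=cv2.connectedComponentsWithStats(m)
for i in range(1,n):
    if s[i,4]>100: print(s[i],ce[i].round(1),[atz(c,ce[i],float(z),ee).round(3)[:2].tolist() for z in sys.argv[4:]])
E
python3 blue.py wrist w5 blue .21; python3 blue.py side side3 blue .11 .135 .215
```

```text
[ 0.54337797 -0.1900954   0.19894106] [ 0.09239554 -0.31526826 -1.49987834] 0.3583218688175336 59.31794325937517
[ 248  238   71   80 4640] [283.  278.1] [[0.545, -0.191]]
[ 0.54340806 -0.1902325   0.19897758] [-0.06737913  0.47450532 -1.85512394] 0.35544659856471467 59.31693741527852
[290 199  14  11 131] [296.8 204. ] [[0.554, 0.064], [0.568, 0.078], [0.613, 0.122]]
[172 221  12  11 107] [177.3 225.8] [[0.819, -0.091], [0.826, -0.072], [0.846, -0.014]]
[254 282  22  21 196] [265.1 293.1] [[0.781, 0.197], [0.789, 0.207], [0.813, 0.239]]
```

```bash
python3 -m creep '{"grip":[0,0,0,0,0,0,0,0,0,0,0,0],"delta_pos":[[0,1.4,4],[0,0,8],[0,0,12],[0,0,14],[0,0,14],[0,0,12],[0,0,8],[0,0,4],[0,0,2],[0,0,2],[0,0,2],[0,0,0]],"roll":[0,0,0,0,0,0,0,0,0,0,0,0]}'
python3 -m creep '{"grip":[0,0,0,0,0],"delta_pos":[[0,0,2],[0,0,1],[0,0,1],[0,0,0],[0,0,0]],"roll":[0,0,0,0,0]}'
```

```text
time: 16.63
ee_pos: [0.5435, -0.1928, 0.1169]
ee_rot: [3.141, -0.0, -0.0]
contact_force: [-0.6, -0.0, -1.1]
gripper_width: 0.362
grip_force: 59.3
time: 17.05
ee_pos: [0.5434, -0.1927, 0.1128]
ee_rot: [-3.142, 0.0, -0.0]
contact_force: [0.8, -0.1, -1.5]
gripper_width: 0.361
grip_force: 59.3
```

```bash
python3 -m creep '{"grip":[0,0,0,0,0],"delta_pos":[[0,0,1],[0,0,1],[0,0,1],[0,0,0],[0,0,0]],"roll":[0,0,0,0,0]}'
python3 -m creep '{"grip":[0,0,0,0],"delta_pos":[[0,0,1],[0,0,0.5],[0,0,0],[0,0,0]],"roll":[0,0,0,0]}'
```

```text
time: 17.47
ee_pos: [0.5435, -0.1928, 0.11]
ee_rot: [3.141, -0.0, -0.0]
contact_force: [-0.5, 0.5, 1.9]
gripper_width: 0.357
grip_force: 59.6
time: 17.8
ee_pos: [0.5442, -0.193, 0.1099]
ee_rot: [3.141, -0.002, -0.0]
contact_force: [-2.6, 1.2, 15.6]
gripper_width: 0.361
grip_force: 61.0
```

```bash
python3 -m creep '{"grip":[0,0,0.4,0.5,0.6,0.65,0.65,0.65,0.65,0.65,0.65,0.65],"delta_pos":[[0,0,-1],[0,0,0],[0,0,0],[0,0,0],[0,0,0],[0,0,0],[0,0,-6],[0,0,-18],[0,0,-30],[0,0,-35],[0,0,-30],[0,0,-20]],"roll":[0,0,0,0,0,0,0,0,0,0,0,0]}'
python3 -m creep '{"grip":[0.65,0.65,0.65,0.65,0.65,0.65,0.65,0.65,0.65,0.65,0.65,0.65],"delta_pos":[[0,-20,0],[1,-35,0],[2,-38,0],[2,-38,0],[2,-38,0],[2,-38,0],[2,-38,0],[2,-38,0],[2,-38,0],[2,-38,0],[2,-38,0],[2,-35,0]],"roll":[0,0,0,0,0,0,0,0,0,0,0,0]}'
python3 -m creep '{"grip":[0.65,0.65,0.65,0.65,0.65],"delta_pos":[[2,-30,0],[2,-18,0],[2,-8,0],[0,0,0],[0,0,0]],"roll":[0,0,0,0,0]}'
python3 blue.py wrist w6 black .1;python3 blue.py side side4 blue .115
```

```text
time: 18.8
ee_pos: [0.5441, -0.1928, 0.2519]
ee_rot: [3.141, -0.003, -0.0]
contact_force: [0.4, -1.1, 0.5]
gripper_width: 0.651
grip_force: 0.0
time: 19.8
ee_pos: [0.564, 0.2417, 0.2488]
ee_rot: [-3.141, -0.0, 0.001]
contact_force: [0.5, -0.5, 0.4]
gripper_width: 0.652
grip_force: 0.0
time: 20.22
ee_pos: [0.5707, 0.294, 0.2482]
ee_rot: [3.14, 0.0, -0.001]
contact_force: [0.5, -0.5, 0.7]
gripper_width: 0.647
grip_force: 0.0
[0.5706697  0.29402799 0.24820932] [-0.32886279 -1.00419672  1.10818909] 0.6482314889796748 0.0
[261 178  31  26 112] [279.2 184.9] [[0.583, 0.296]]
[    0   256   560   164 46288] [282.2 365.2] [[0.38, 0.294]]
[0.57087897 0.29317899 0.24830613] [ 0.56803338  0.06190281 -1.10912795] 0.6542694342736408 0.0
[172 221  12  11 103] [177.2 225.8] [[0.82, -0.087]]
[255 282  20  21 173] [263.7 293.6] [[0.786, 0.198]]
```

View pics/w6.png

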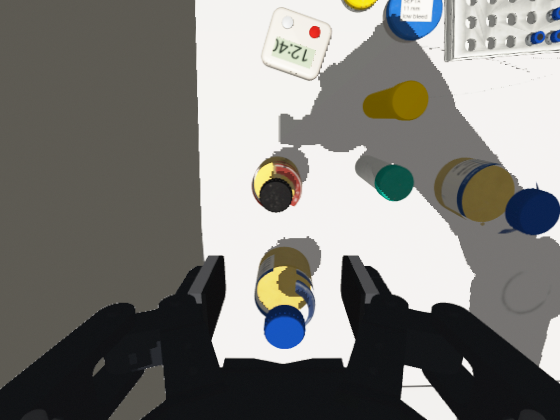

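Black cap centred at (276,195), green tube cap at (394,183).

```bash
python3 -c "
from h import *
c,ee=load('w6')
print(atz(c,(276,195.5),.096,ee),atz(c,(276,195.5),.1,ee),atz(c,(394,182),.112,ee))"
```

```text
[0.57220009 0.29946188 0.096     ] [0.57314004 0.29937825 0.1       ] [0.58822734 0.19456199 0.112     ]
```

```bash
python3 -m creep '{"grip":[0.65,0.65,0.65,0.65,0.65,0.65,0.65,0.65,0.65,0.65,0.65],"delta_pos":[[1.2,-4.5,20],[0,0,25],[0,0,25],[0,0,25],[0,0,25],[0,0,20],[0,0,12],[0,0,7],[0,0,3],[0,0,0],[0,0,0]],"roll":[0,0,0,0,0,0,0,0,0,0,0]}' 60
python3 -m creep '{"grip":[0,0,0,0,0,0,0,0,0,0],"delta_pos":[[0,0,0],[0,0,0],[0,0,0],[0,0,0],[0,0,0],[0,0,0],[0,0,0],[0,0,0],[0,0,0],[0,0,0]],"roll":[0,0,0,0,0,0,0,0,0,0]}'
python3 blue.py wrist w7 black .1
```

```text
time: 21.23
ee_pos: [0.5723, 0.2999, 0.0874]
ee_rot: [-3.141, -0.001, -0.0]
contact_force: [-0.3, 1.4, 0.6]
gripper_width: 0.648
grip_force: 0.0
time: 22.07
ee_pos: [0.5723, 0.3003, 0.0876]
ee_rot: [-3.14, -0.002, -0.0]
contact_force: [-0.8, 0.5, 6.6]
gripper_width: 0.318
grip_force: 59.2
[0.57234932 0.30034904 0.08759063] [ 0.04659505 -0.34673202  6.36753338] 0.3253679521455071 59.22814937941439
[    0   240   560   180 49329] [283.3 359. ] [[0.53, 0.299]]
```

```bash
python3 -m creep '{"grip":[0,0,0,0,0,0,0,0,0,0,0,0],"delta_pos":[[0,0,-4],[0,0,-10],[0,0,-20],[0,0,-25],[0,0,-28],[0,0,-28],[0,0,-22],[0,0,-16],[0,0,-8],[0,0,-4],[-1,4,0],[-3,12,0]],"roll":[0,0,0,0,0,0,0,0,0,0,0,0]}'
python3 -m creep '{"grip":[0,0,0,0,0,0,0,0,0,0,0,0],"delta_pos":[[-4,20,0],[-6,28,0],[-8,33,0],[-8,33,0],[-8,33,0],[-8,33,0],[-8,33,0],[-8,33,0],[-8,33,0],[-7,33,0],[-7,33,0],[-7,33,0]],"roll":[0,0,0,0,0,0,0,0,0,0,0,0]}'
python3 -m creep '{"grip":[0,0,0,0,0,0,0,0,0,0,0,0],"delta_pos":[[-8,33,0],[-7,33,0],[-7,32,0],[-6,28,0],[-5,24,0],[-4,18,0],[-3,13,0],[-2,8,0],[-1,4,0],[0,0,0],[0,0,0],[0,0,0]],"roll":[0,0,0,0,0,0,0,0,0,0,0,0]}'
python3 -c "
from h import *
snap('wrist','w8');snap('side','side5')"
```

```text
time: 23.12
ee_pos: [0.5668, 0.2848, 0.2502]
ee_rot: [-3.141, 0.001, 0.002]
contact_force: [0.3, -0.1, -1.6]
gripper_width: 0.326
grip_force: 59.3
time: 24.12
ee_pos: [0.4783, -0.0966, 0.2502]
ee_rot: [3.142, 0.002, -0.001]
contact_force: [0.9, -0.5, -1.0]
gripper_width: 0.317
grip_force: 59.3
time: 25.12
ee_pos: [0.4378, -0.2861, 0.2512]
ee_rot: [-3.141, 0.0, 0.001]
contact_force: [-0.0, 0.2, -1.6]
gripper_width: 0.323
grip_force: 59.3
```

View pics/w8.png

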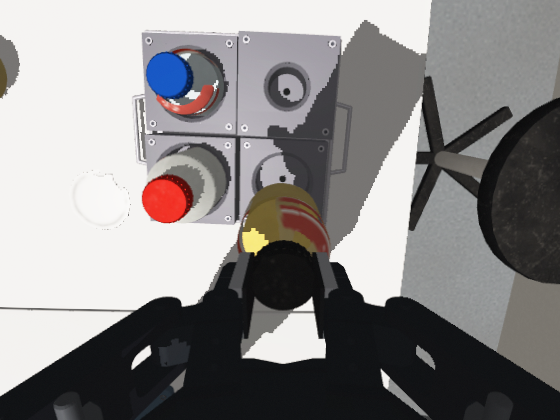

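```bash
python3 -m creep '{"grip":[0,0,0,0,0,0,0,0,0,0,0,0],"delta_pos":[[1,0.5,4],[0,0,10],[0,0,18],[0,0,22],[0,0,22],[0,0,20],[0,0,16],[0,0,12],[0,0,8],[0,0,5],[0,0,3],[0,0,0]],"roll":[0,0,0,0,0,0,0,0,0,0,0,0]}'
python3 -m creep '{"grip":[0,0,0,0,0,0,0],"delta_pos":[[0,0,2],[0,0,2],[0,0,2],[0,0,2],[0,0,2],[0,0,0],[0,0,0]],"roll":[0,0,0,0,0,0,0]}'
python3 -c "
from h import *
c,ee=load('w8')
print(atz(c,(283,179),.009,ee),atz(c,(286,91),.009,ee))"
```

```text
time: 26.22
ee_pos: [0.4385, -0.2876, 0.111]
ee_rot: [-3.141, 0.0, -0.0]
contact_force: [0.4, 0.2, -1.4]
gripper_width: 0.321
grip_force: 59.3
time: 26.8
ee_pos: [0.4385, -0.2877, 0.1012]
ee_rot: [-3.141, 0.0, -0.0]
contact_force: [0.3, 0.9, -1.1]
gripper_width: 0.32
grip_force: 59.3
[ 0.4387279  -0.28700694  0.009     ] [ 0.53971045 -0.29024209  0.009     ]
```

```bash
python3 -m creep '{"grip":[0,0,0,0,0],"delta_pos":[[0,0,1],[0,0,1],[0,0,1],[0,0,0],[0,0,0]],"roll":[0,0,0,0,0]}'
python3 -m creep '{"grip":[0,0,0,0],"delta_pos":[[0,0,1],[0,0,0.7],[0,0,0],[0,0,0]],"roll":[0,0,0,0]}'
```

```text
time: 27.22
ee_pos: [0.4385, -0.2877, 0.0982]
ee_rot: [-3.142, 0.0, -0.0]
contact_force: [-0.3, 1.0, -1.3]
gripper_width: 0.323
grip_force: 59.3
time: 27.55
ee_pos: [0.4392, -0.2878, 0.0975]
ee_rot: [3.141, -0.001, -0.0]
contact_force: [-0.8, 2.2, 10.6]
gripper_width: 0.318
grip_force: 60.6
```

```bash
python3 -m creep '{"grip":[0,0,0.35,0.45,0.55,0.55,0.55,0.55,0.55,0.55,0.55,0.55],"delta_pos":[[0,0,-1],[0,0,0],[0,0,0],[0,0,0],[0,0,0],[0,0,-6],[0,0,-18],[0,0,-30],[0,0,-35],[0,0,-35],[0,0,-20],[0,0,-10]],"roll":[0,0,0,0,0,0,0,0,0,0,0,0]}'
python3 -m creep '{"grip":[0.6,0.6,0.6,0.6,0.6,0.6,0.6,0.6,0.6,0.6,0.6,0.6],"delta_pos":[[6,-20,0],[10,-34,0],[11,-37,0],[11,-37,0],[11,-37,0],[11,-37,0],[11,-37,0],[11,-37,0],[11,-37,0],[11,-37,0],[11,-37,0],[11,-35,0]],"roll":[0,0,0,0,0,0,0,0,0,0,0,0]}'
python3 -m creep '{"grip":[0.6,0.6,0.6,0.6,0.6,0.6],"delta_pos":[[10,-30,0],[6,-20,0],[3,-9,0],[0,0,0],[0,0,0],[0,0,0]],"roll":[0,0,0,0,0,0]}'
python3 blue.py wrist w9 green .107 .114
```

```text
time: 28.55
ee_pos: [0.4396, -0.2883, 0.2552]
ee_rot: [3.139, -0.004, -0.0]
contact_force: [0.7, -0.7, -1.0]
gripper_width: 0.548
grip_force: 0.0
time: 29.55
ee_pos: [0.5644, 0.1364, 0.251]
ee_rot: [3.141, 0.001, 0.0]
contact_force: [0.7, -0.1, 0.0]
gripper_width: 0.6
grip_force: 0.0
time: 30.05
ee_pos: [0.5835, 0.1909, 0.2514]
ee_rot: [3.14, 0.0, -0.002]
contact_force: [0.4, -1.0, -1.1]
gripper_width: 0.598
grip_force: 0.0
[0.58352326 0.19087486 0.25141001] [-0.39954476 -0.86747798 -1.09375192] 0.6043746321515118 0.0
[263 178  34  36 986] [279.5 195.6] [[0.587, 0.193], [0.588, 0.193]]
```

```bash
python3 -m creep '{"grip":[0.6,0.6,0.6,0.6,0.6,0.6,0.6,0.6,0.6,0.6,0.6],"delta_pos":[[2.5,-2.5,20],[0,0,25],[0,0,25],[0,0,25],[0,0,25],[0,0,18],[0,0,12],[0,0,6],[0,0,2],[0,0,0],[0,0,0]],"roll":[0,0,0,0,0,0,0,0,0,0,0]}' 40
python3 -m creep '{"grip":[0,0,0,0,0,0,0,0,0,0],"delta_pos":[[0,0,0],[0,0,0],[0,0,0],[0,0,0],[0,0,0],[0,0,0],[0,0,0],[0,0,0],[0,0,0],[0,0,0]],"roll":[0,0,0,0,0,0,0,0,0,0]}'
```

```text
time: 31.02
ee_pos: [0.5868, 0.1958, 0.0947]
ee_rot: [-3.141, -0.002, -0.001]
contact_force: [0.5, 0.4, 0.3]
gripper_width: 0.598
grip_force: 0.0
time: 31.85
ee_pos: [0.587, 0.1958, 0.0948]
ee_rot: [-3.141, -0.002, -0.0]
contact_force: [-0.7, -0.4, 6.6]
gripper_width: 0.358
grip_force: 39.2
```

```bash
python3 -m creep '{"grip":[0,0,0,0,0,0,0,0,0,0,0,0],"delta_pos":[[0,0,-4],[0,0,-10],[0,0,-20],[0,0,-25],[0,0,-28],[0,0,-28],[0,0,-22],[0,0,-16],[0,0,-8],[0,0,-4],[0,4,0],[0,12,0]],"roll":[0,0,0,0,0,0,0,0,0,0,0,0]}'
python3 -m creep '{"grip":[0,0,0,0,0,0,0,0,0,0,0,0],"delta_pos":[[0,20,0],[0,28,0],[-4,33,0],[-4,33,0],[-4,33,0],[-4,33,0],[-4,33,0],[-4,33,0],[-4,33,0],[-4,33,0],[-4,33,0],[-4,33,0]],"roll":[0,0,0,0,0,0,0,0,0,0,0,0]}'
python3 -m creep '{"grip":[0,0,0,0,0,0,0,0,0],"delta_pos":[[-3,30,0],[-2,24,0],[-1.5,18,0],[-1,12,0],[0,6,0],[0,2.6,0],[0,0,0],[0,0,0],[0,0,0]],"roll":[0,0,0,0,0,0,0,0,0]}'
python3 blue.py wrist w10 green .275
```

```text
time: 32.85
ee_pos: [0.5853, 0.1811, 0.2577]
ee_rot: [-3.141, 0.001, 0.003]
contact_force: [-1.2, -0.2, -0.2]
gripper_width: 0.354
grip_force: 39.6
time: 33.85
ee_pos: [0.5442, -0.2008, 0.2573]
ee_rot: [-3.141, 0.002, -0.001]
contact_force: [0.6, 0.8, -0.3]
gripper_width: 0.357
grip_force: 39.6
time: 34.6
ee_pos: [0.539, -0.2894, 0.2586]
ee_rot: [-3.141, -0.0, 0.002]
contact_force: [0.4, 0.5, 0.1]
gripper_width: 0.362
grip_force: 39.6
[ 0.53895062 -0.28940148  0.25859851] [-0.05974081  0.55215122 -0.92054189] 0.35883102817527834 39.592135548591614
[ 248  244   71   76 4343] [282.8 281.6] [[0.542, -0.29]]
```

View pics/w10.png

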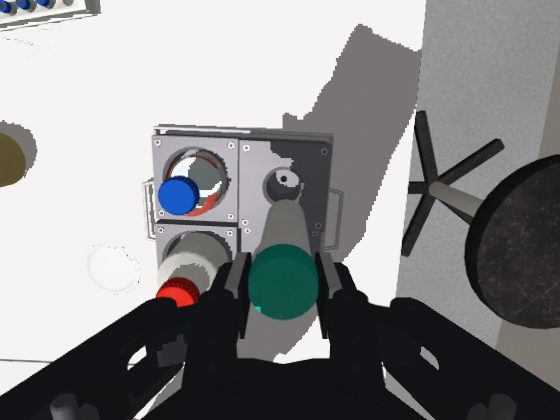

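```bash
python3 -m creep '{"grip":[0,0,0,0,0,0,0,0,0],"delta_pos":[[1,0,5],[0,0,12],[0,0,18],[0,0,18],[0,0,15],[0,0,12],[0,0,8],[0,0,4],[0,0,0]],"roll":[0,0,0,0,0,0,0,0,0]}'
python3 -m creep '{"grip":[0,0,0,0,0,0,0,0],"delta_pos":[[0,0,3],[0,0,3],[0,0,3],[0,0,3],[0,0,3],[0,0,3],[0,0,0],[0,0,0]],"roll":[0,0,0,0,0,0,0,0]}'
```

```text
time: 35.4
ee_pos: [0.5393, -0.2904, 0.1658]
ee_rot: [-3.141, 0.001, 0.0]
contact_force: [-0.3, 1.0, -0.1]
gripper_width: 0.351
grip_force: 39.6
time: 36.07
ee_pos: [0.5395, -0.2908, 0.1484]
ee_rot: [-3.141, 0.0, -0.0]
contact_force: [0.8, 0.7, -0.3]
gripper_width: 0.356
grip_force: 39.6
```

```bash
python3 -m creep '{"grip":[0,0,0,0,0,0,0,0,0,0,0,0],"delta_pos":[[0,0,3],[0,0,4],[0,0,5],[0,0,5],[0,0,5],[0,0,5],[0,0,4],[0,0,4],[0,0,3],[0,0,2],[0,0,0],[0,0,0]],"roll":[0,0,0,0,0,0,0,0,0,0,0,0]}'
python3 -m creep '{"grip":[0,0,0,0,0],"delta_pos":[[0,0,1],[0,0,1],[0,0,1],[0,0,0],[0,0,0]],"roll":[0,0,0,0,0]}'
```

```text
time: 37.07
ee_pos: [0.5396, -0.2909, 0.1086]
ee_rot: [-3.142, -0.0, -0.0]
contact_force: [0.8, 0.7, -0.5]
gripper_width: 0.351
grip_force: 39.6
time: 37.48
ee_pos: [0.5395, -0.2908, 0.1056]
ee_rot: [-3.142, -0.0, -0.0]
contact_force: [0.1, -0.5, -0.6]
gripper_width: 0.357
grip_force: 39.6
```

```bash
python3 -m creep '{"grip":[0,0,0,0],"delta_pos":[[0,0,1],[0,0,0.7],[0,0,0],[0,0,0]],"roll":[0,0,0,0]}'
python3 -m creep '{"grip":[0,0,0,0],"delta_pos":[[0,0,0.7],[0,0,0.4],[0,0,0],[0,0,0]],"roll":[0,0,0,0]}'
```

```text
time: 37.82
ee_pos: [0.5402, -0.2911, 0.1048]
ee_rot: [3.141, -0.002, -0.0]
contact_force: [-0.4, 0.5, 6.3]
gripper_width: 0.353
grip_force: 40.1
time: 38.15
ee_pos: [0.5409, -0.2913, 0.1047]
ee_rot: [3.14, -0.003, -0.0]
contact_force: [-2.0, 1.1, 14.4]
gripper_width: 0.354
grip_force: 40.9
```

```bash
python3 -m creep '{"grip":[0,0,0.4,0.5,0.55,0.55,0.55,0.55,0.55,0.55,0.55,0.55],"delta_pos":[[0,0,-1],[0,0,0],[0,0,0],[0,0,0],[0,0,0],[0,0,-6],[0,0,-18],[0,0,-30],[0,0,-35],[0,0,-35],[0,0,-35],[0,0,-30]],"roll":[0,0,0,0,0,0,0,0,0,0,0,0]}'
python3 -m creep '{"grip":[1,1,1,1,1,1,1,1],"delta_pos":[[0,0,-30],[10,-10,-30],[15,-15,0],[15,-15,0],[15,-10,0],[0,0,0],[0,0,0],[0,0,0]],"roll":[0,0,0,0,0,0,0,0]}'
python3 - <<'E'
from h import *
w=snap('wrist','w11')[0]["color"];s=snap('scene','scene9')[0]["color"]
cv2.imwrite("pics/fin.png",np.hstack([cv2.resize(w[60:340,60:440],None,fx=1.05,fy=1.05),cv2.resize(s[140:290,160:410],(400,294))]))
E
```

```text
time: 39.15
ee_pos: [0.5395, -0.2908, 0.2957]
ee_rot: [3.141, -0.001, -0.0]
contact_force: [2.5, -0.4, -0.6]
gripper_width: 0.552
grip_force: 0.0
time: 39.82
ee_pos: [0.5939, -0.2415, 0.3528]
ee_rot: [3.141, 0.001, -0.001]
contact_force: [-0.3, 0.1, -0.1]
gripper_width: 1.002
grip_force: 0.0
```

View pics/fin.png

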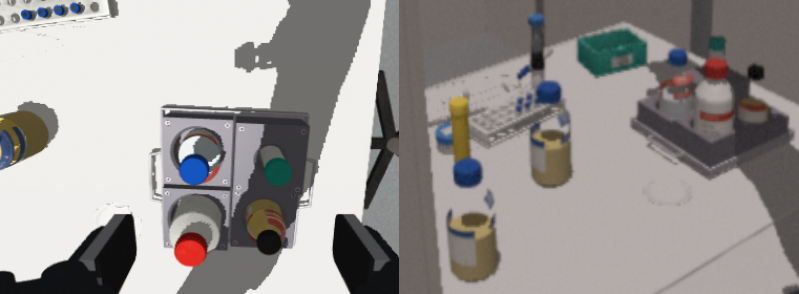

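All four stand upright in their holders: red cap in the wide one, blue in the medium, black in the small and green in the tube holder. Both stock bottles and the yellow tube are where they were. I'm handing in.

```bash
python3 -c "
from plant import ctrl
print(ctrl.hand_in())"
```

```text
the job is handed in; nothing more can be done
None
```

The waste bottle, rinse bottle, standard bottle and tube stand upright in their holders, each lowered until it touched the bore floor, and the stock bottles and yellow tube were left in place; I handed the job in at about 40 s, and no verdict came back.

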